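Index the engraving turntable to its next hole

TASK

On the engraving indexer, draw the spring index pin by its knob, turn the wheel anticlockwise (seen from above) to the next hole, and let the spring drop the pin fully home in it. Draw the pin right clear of the plate before you turn, handle the wheel gently so that it is never forced against the pin (not while the pin is in a hole, nor once it has dropped), do not turn it the other way or past that next hole to the one after, and leave everything else on the bench where it is.

Things in the scene. Friction and masses are not known exactly. Their poses are not given: they have to be found in the camera images.
- indexer: round engraving indexer fixed to the bench: grey base 208 mm across, origin at the centre of its underside on the wheel's upright axis, z up, x towards the hole in which the pin sits at the start. A flat metal hole ring (radii 71 to 99 mm, top face 40 mm above the bench) surrounds a dark wheel 132 mm across.
- axis_top (a point): point on the wheel's axis, 85 mm above the bench, level with the top of the small vise and brass disc that the wheel carries (within 40 mm of the axis; nothing there is higher).
- first_hole (a point): mouth of the hole where the pin sits at the start: on the ring's top, 40 mm up, 85 mm from the axis. All holes are 10.4 mm wide, 12 mm deep, on that circle, unevenly spaced. The next anticlockwise is in a curved steel segment, level with the ring, clamped anywhere 0.62 to 1.02 rad (36 to 58 deg) further on: not measured, find it by feel or eye. Others: at 1.75 and -0.85 rad.
- knob_mid (a point): centre of the pin's knob: upright plain round steel knob, 22 mm diameter, 34 mm tall (17 mm either way); 78.5 mm above the bench when the pin is home; 85 mm from the wheel's axis; moves with pin and wheel. It stands on a lug of the wheel 30 mm wide (top 54 mm up, bush to 61 mm). Best pinched from above, fingers closing along the wheel's tangent, tips no lower than 63 mm above the bench.
- index_pin (a joint): how far the pin is drawn up (m): 0 = home in a hole, 0.007 = tip level with the plate (riding on the plate it reads 0.0055 to 0.007), 0.015 = upper stop. A spring pushes it down: 7 N when home, 8.75 N on the plate, 10.75 N at the stop. The pin is 8 mm thick with a rounded tip, with 1.2 mm play to either side in a hole.
- wheel (a joint): angle of the wheel (rad), 0 at the start, growing anticlockwise seen from above; it is the knob's angle about the axis from the indexer's x axis. Stops at -1.2 and 2.1. It turns stiffly and stays where left: about 1.5 N at the knob, 3 N with the pin riding on the plate.
- pin_rod: the index pin itself, the steel rod 8 mm thick below the knob (origin on the pin's axis, at bench level when home). It should never bear on the plate or a hole's side with more than 25 N.
- flux_jar: bystander, to be left alone: amber glass jar with a white lid, 48 mm across, 55 mm tall, beside the indexer; origin at its underside
- brush: bystander, to be left alone: bench brush, 150 mm long, lying beside the indexer; origin at its underside
- graver: bystander, to be left alone: handled hand tool, 160 mm long, lying on the bench; origin at its underside
- hammer: bystander, to be left alone: small hammer, 240 mm long, lying on the bench; origin at its underside
- bench_block: bystander, to be left alone: square steel block 75 x 75 x 20 mm; origin at its underside
- parts_dish: bystander, to be left alone: shallow steel dish 90 mm across; origin at its underside
- mandrel: bystander, to be left alone: tapered steel ring mandrel standing upright, 44 mm foot, 150 mm tall; origin at its underside

How it is judged:
By the outcome, as a careful person would: the job done as asked, in the order asked, and still so for the second after the job is handed in, with the robot touching nothing.
It also fails if it takes over 51 s, if anything falls off the work surface, if the arm or the gripper's body presses on something with over 40 N, if the wrist force passes 120 N, or if a joint passes its speed limit or range.

ROBOT

A 7-joint arm with a two-finger parallel gripper is mounted at the origin on the work surface. World frame = base frame: x ahead of the robot, y to its left, z up, the work surface at z = 0. Lengths are in m, angles in degrees, forces in N, time in s.
With the tool pointing down it reaches from about 0.425 to 0.875 m from the base axis. Payload 4.7 kg.
Tool frame: the origin (TCP) lies between the finger pads; the fingertips stand 22 mm ahead of it and the grasp point (between the pads) lies 3 mm ahead of it; z points along the fingers, y is the line along which they close (so a half turn about z gives the same grasp; the last joint's range is limited). The gripper opens to 87 mm and grips with 3 to 60 N. Pads are 19 mm wide; open, the fingers measure 117 mm over their backs; the gripper's body (75 mm by 190 mm) begins 51 mm behind the grasp point.
Start: joints at [67.214, 18.392, -4.016, 83.108, 1.295, 78.541, -3.26], TCP at [0.26, -0.596, 0.245] pointing down, gripper open.
Joint ranges: [-163.93, 163.93], [-17.29, 119.83], [-79.2, 71.16], [3.27, 140.29], [-89.18, 269.18], [5.43, 117.66], [-154.24, 154.24]. Speed limits (degrees/s): [147.25, 147.25, 180, 180, 180, 180, 180].

INTERFACE

Orientations are given as [roll, pitch, yaw] about the fixed x, y, z axes, in that order (R = Rz(yaw) Ry(pitch) Rx(roll)).
In Python, from cell import env gives the robot as it stands.
- The arm moves only by the tool drive_tool, never from a script. Its argument "moves" is a list of rows, each a list of 3 entries, a list of its own where there are three numbers: the shift along the tool's x, y, z in mm, then the turn, a rotation vector about the tool's x, y, z in rad, then the closure, from 0 (fully open) to 1 (shut). In form: [[[x, y, z], [wx, wy, wz], jaw], ...]. A call has 1 to 12 rows; each row shifts and turns the commanded pose from where the row before left it, along the tool's axes as they then stand; what a row does not reach is not made up. A row lasts 1/12 s, in which the tool goes at most 41.7 mm and 7.16 degrees, less where a joint would pass 70% of its speed; a pose out of reach is approached as far as the arm can. A call with a gripper value outside its range is refused whole. The fingers move at their own pace and stop on an object; "newtons" is the grip in N (left out, the last holds). Time passes only in rows, so rows that do not move let the fingers close. It gives the time, the measured TCP pose, the force, the opening and the grip force at its end, in the units of the state.
- env.get_obs(): the state, without advancing time (a new reading comes with each control period).
- env.read_camera(name): name is "scene" or "top" or "wrist"; returns (picture, depth): 420x560x3 uint8, blue, green, red; 420x560 float32, m along the optical axis (not along the pixel's ray), 0 where there is no reading.
- env.get_calibration(name): a dict with "fx", "fy", "cx", "cy" (pixels), "T" (4x4, takes a point from camera to world coordinates). Camera axes: x right, y down, z forward; pixel columns grow to the right and rows downward; lengths in m; the calibration is good to about 2 mm. The wrist camera is an equidistant fisheye: a pixel r from the principal point sees the ray r / f radians off the axis. A picture is of the moment at which its call begins: read the wrist's pose just before it. get_calibration takes no time and is no camera call; for the wrist camera it gives the pose at the moment of the call.
- env.sign_off(): hands the job in; it is judged then, once.
The state is a dict: "time_s": time; "qpos": joint angles; "joint_velocities": joint speeds; "effort": joint torques, N m; "tool_pos": TCP position; "tool_rot": TCP orientation; "force": force on the tool from outside, world axes, zero at the start; "wrist_torque": the same for the moment, N m; "grip_width": finger opening in m; "grasp_force": force on a finger pad.
Only numpy, scipy, OpenCV 4.12 (cv2) and the standard library are available. Lean on these libraries where they do the work, as an engineer would, in place of code of your own. Each camera call takes 0.05 s, during which the arm holds its last target. There are 200 camera calls.

## Working session

There is one attempt and no reset: what is moved stays moved. The work goes in short steps, Python scripts to look and compute and a tool call to move; the robot and the scene stay as the last step left them, time stands still between calls to the robot, and variables do not carry over. Pictures are saved under pics/ and viewed, at most 10 in all, crops included, and the job is handed in when it is done.

Besides the shell and the picture viewer there is one more tool, called after ">>>" by a JSON object that holds its "api" and its "payload", one argument or row to a line. drive_tool: Moves the arm, as the interface text tells. Its arguments: {"type":"object","properties":{"moves":{"type":"array"},"newtons":{"type":"number"}},"required":["moves"]}

```bash
mkdir -p pics; cat > h.py <<'E'
import numpy as np, cv2
from cell import env
def snap(n,f):
    c=env.get_calibration(n); p,d=env.read_camera(n); cv2.imwrite('pics/%s.png'%f,p); np.savez('pics/%s.npz'%f,p=p,d=d,**{k:c[k] for k in('fx','fy','cx','cy','T')}); return p,d,c
def pt(f,u,v,z=None):
    s=np.load('pics/%s.npz'%f); T=s['T']; d=s['d'][int(v),int(u)]
    r=np.array([(u-s['cx'])/s['fx'],(v-s['cy'])/s['fy'],1]); 
    if z is None: return (T@np.r_[r*d,1])[:3]
    w=T[:3,:3]@r; return T[:3,3]+w*(z-T[2,3])/w[2]
E
python3 - <<'E'
from h import *
for n in('scene','top'): p,d,c=snap(n,n+'0'); print(c['T'].round(3),c['fx'])
o=env.get_obs(); print(o)
E
```

```text
[[-0.81   0.391 -0.437  1.046]
 [ 0.586  0.533 -0.61   0.64 ]
 [-0.006 -0.75  -0.661  0.848]
 [ 0.     0.     0.     1.   ]] 435.6336785578581
[[ 9.000e-03 -9.980e-01  6.900e-02  4.650e-01]
 [-1.000e+00 -9.000e-03  1.000e-03 -5.600e-02]
 [-1.000e-03 -6.900e-02 -9.980e-01  1.421e+00]
 [ 0.000e+00  0.000e+00  0.000e+00  1.000e+00]] 434.34323602798986
{'time_s': 0.1, 'qpos': array([67.2119779 , 18.43603329, -4.01680581, 83.1672593 ,  1.2939796 ,
       78.53822681, -3.2595117 ]), 'joint_velocities': array([-0.07468899, -0.09750772, -0.1131951 , -0.07546328, -0.12937207,
        0.07225416, -0.07285413]), 'effort': array([ 3.20533882e-04, -4.92568803e+01, -4.05490184e-01, -3.13397813e+01,
       -6.42999052e-02,  3.96114390e-02,  5.15063550e-05]), 'tool_pos': array([ 0.25998466, -0.59526416,  0.24356287]), 'tool_rot': array([-1.79903656e+02,  3.85864872e-03,  2.35990995e+01]), 'force': array([ 0.41011545,  0.78769662, -0.11760717]), 'wrist_torque': array([ 0.00725467,  0.00482058, -0.00761452]), 'grasp_force': 0.0, 'grip_width': 0.08724184003563518}
```

View pics/top0.png

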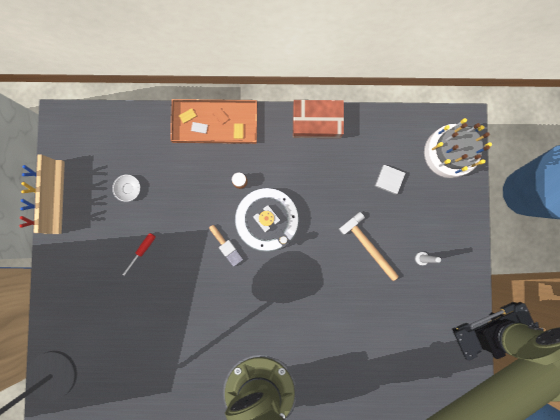

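View pics/scene0.png

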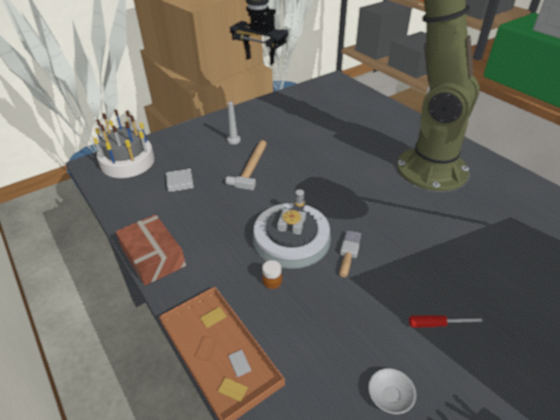

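The indexer is centred near (267,219) in the top view, with the knob near (284,240). The jar is at (239,180) and the brush at (228,247). I'll enlarge both views of the indexer.

```bash
python3 - <<'E'
from h import *
a=cv2.imread('pics/top0.png')[180:260,225:310]; b=cv2.imread('pics/scene0.png')[180:270,245:340]
a=cv2.resize(a,(425,400),interpolation=cv2.INTER_CUBIC)
b=cv2.resize(b,(380,360),interpolation=cv2.INTER_CUBIC)
o=np.zeros((400,800,3),np.uint8);o[:,:420]=a[:,:420];o[:360,420:]=b
cv2.imwrite('pics/c0.png',o)
print(pt('top0',267,219,.04),pt('top0',284,240,.0955),pt('top0',284,240))
s=np.load('pics/top0.npz');P=[]
for v in range(180,260):
  for u in range(225,310):
    if s['d'][v,u]>0:
      q=pt('top0',u,v)
      if .030<q[2]<.047:P.append(q)
P=np.array(P);print(len(P),P.min(0),P.max(0),(P.min(0)+P.max(0))/2)
(x,y),r=cv2.minEnclosingCircle(P[:,:2].astype(np.float32));print(x,y,r)
E
```

```text
[ 0.5523184  -0.01849661  0.04      ] [ 0.4851329  -0.07248944  0.0955    ] [ 0.48510045 -0.07246269  0.09758926]
1427 [ 0.45682274 -0.11435039  0.03001783] [0.67198741 0.0809006  0.04695293] [ 0.56440508 -0.01672489  0.03848538]
0.5717269778251648 -0.004176406655460596 0.12089477479457855
```

View pics/c0.png

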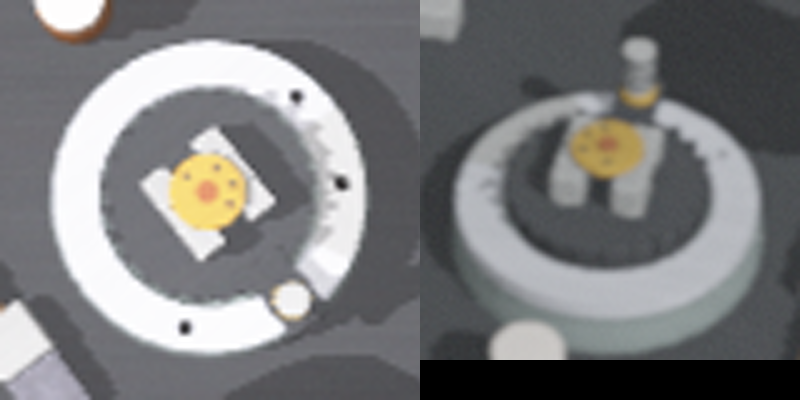

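The crop shows the ring centre at (208,197). The knob is at (291,300), and the holes are at (342,183) for the next one, then (296,97) and (185,327). Next I'll compute their angles.

```bash
python3 - <<'E'
from h import *
f=lambda u,v,z:pt('top0',225+u/5-.4,180+v/5-.4,z)
H=[f(342,183,.04),f(296,97,.04),f(185,327,.04)]
k=f(291,300,.0955); L,R,U,D=f(51,197,.04),f(367,197,.04),f(208,40,.04),f(208,354,.04)
c=np.array([(U[0]+D[0])/2,(L[1]+R[1])/2]);print('c edges',c,L[1]-R[1],U[0]-D[0])
# circle fit: r=.085 through 3 holes+knob
from scipy.optimize import least_squares
P=np.array([h[:2] for h in H]+[k[:2]])
c2=least_squares(lambda q:np.hypot(*(P-q).T)-.085,c); print(c2.x,c2.fun)
for C in(c,c2.x):
  a=[np.arctan2(p[1]-C[1],p[0]-C[0]) for p in P]; print('knob ang',a[3],'rel',[(x-a[3]) for x in a[:3]], [np.hypot(*(p-C)) for p in P])
print(k)
s=np.load('pics/scene0.npz')
print(pt('scene0',244+225/4+0,180+45/4))
E
```

```text
c edges [ 0.55279767 -0.01658103] 0.20134917569816937 0.20047710173652988
[ 0.55300526 -0.01631726] [ 0.0004259  -0.00061435 -0.00032767 -0.0001232 ]
knob ang -2.4755621406801342 rel [np.float64(1.013119250156634), np.float64(1.7668418917520405), np.float64(5.446886054783454)] [np.float64(0.08518580331049465), np.float64(0.08437090778212855), np.float64(0.08451191485743814), np.float64(0.0845505603733959)]
knob ang -2.474629846297812 rel [np.float64(1.0094372030639784), np.float64(1.7619353813405128), np.float64(5.449439318065494)] [np.float64(0.08542589788758315), np.float64(0.08438564726188856), np.float64(0.0846723254795287), np.float64(0.08487679775580739)]
[ 0.48631722 -0.06882226  0.0955    ]
[ 0.48226664 -0.07136975  0.09400306]
```

>>> {"api": "drive_tool", "payload": {
  "moves": [
    [[9, -8, 0], [0, 0, 0], 0.3],
    [[17, -16, 0], [0, 0, 0], 0.3],
    [[18, -17, 0], [0, 0, 0], 0.3],
    [[18, -17, 0], [0, 0, 0], 0.3],
    [[18, -17, 0], [0, 0, 0], 0.3],
    [[18, -17, 0], [0, 0, 0], 0.3],
    [[18, -17, 0], [0, 0, 0], 0.3],
    [[18, -17, 0], [0, 0, 0], 0.3],
    [[18, -17, 0], [0, 0, 0], 0.3],
    [[18, -17, 0], [0, 0, 0], 0.3],
    [[18, -17, 0], [0, 0, 0], 0.3],
    [[18, -17, 0], [0, 0, 0], 0.3]
  ]
}}

```text
time_s: 1.1
tool_pos: [0.3715, -0.3332, 0.2443]
tool_rot: [-180.0, 0.0, 23.6]
force: [0.8, -1.6, 0.7]
grip_width: 0.061
grasp_force: 0.0
```

>>> {"api": "drive_tool", "payload": {
  "moves": [
    [[18, -17, 0], [0, 0, 0], 0.3],
    [[18, -17, 0], [0, 0, 0], 0.3],
    [[18, -17, 0], [0, 0, 0], 0.3],
    [[18, -17, 0], [0, 0, 0], 0.3],
    [[18, -17, 0], [0, 0, 0], 0.3],
    [[18, -17, 0], [0, 0, 0], 0.3],
    [[18, -17, 0], [0, 0, 0], 0.3],
    [[18, -17, 0], [0, 0, 0], 0.3],
    [[18, -17, 0], [0, 0, 0], 0.3],
    [[18, -16, 0], [0, 0, 0], 0.3],
    [[18, -14, 0], [0, 0, 0], 0.3],
    [[14, -10, 0], [0, 0, 0], 0.3]
  ]
}}

```text
time_s: 2.1
tool_pos: [0.4883, -0.0705, 0.2444]
tool_rot: [-180.0, 0.0, 23.7]
force: [0.1, 0.7, 0.5]
grip_width: 0.0609
grasp_force: 0.0
```

>>> {"api": "drive_tool", "payload": {
  "moves": [
    [[0, 0, 10], [0, 0, -0.06], 0.3],
    [[0, 0, 15], [0, 0, -0.06], 0.3],
    [[0, 0, 15], [0, 0, -0.07], 0.3],
    [[0, 0, 10], [0, 0, -0.065], 0.3],
    [[0, 0, 0], [0, 0, 0], 0.3],
    [[0, 0, 0], [0, 0, 0], 0.3]
  ]
}}

```text
time_s: 2.6
tool_pos: [0.4875, -0.073, 0.1941]
tool_rot: [-179.9, 0.1, 38.1]
force: [-0.6, -0.4, 0.7]
grip_width: 0.0611
grasp_force: 0.0
```

```bash
python3 - <<'E'
from h import *
o=env.get_obs(); print(o['time_s'],o['tool_pos'],o['tool_rot'],o['force'],o['grip_width'],o['qpos'])
p,d,c=snap('wrist','w0'); print(c)
E
```

```text
2.6 [ 0.48754222 -0.0730466   0.19413917] [-1.79945880e+02  6.25973885e-02  3.81424431e+01] [-0.56654844 -0.43964864  0.74696348] 0.06114903829261207 [ 37.38875788   2.73150118 -32.57227972 107.72564154   1.56719569
  70.06157303 -47.54823638]
{'fx': 325.19226210127806, 'fy': 325.19226210127806, 'cx': 280.3133053647731, 'cy': 206.70609853041967, 'T': array([[ 6.18218220e-01, -7.52750551e-01, -2.26214146e-01,
         5.48851131e-01],
       [-7.86006188e-01, -5.92321255e-01, -1.77058754e-01,
        -2.42406392e-02],
       [-7.10372333e-04,  2.87266666e-01, -9.57850384e-01,
         3.35105292e-01],
       [ 0.00000000e+00,  0.00000000e+00,  0.00000000e+00,
         1.00000000e+00]])}
```

View pics/w0.png

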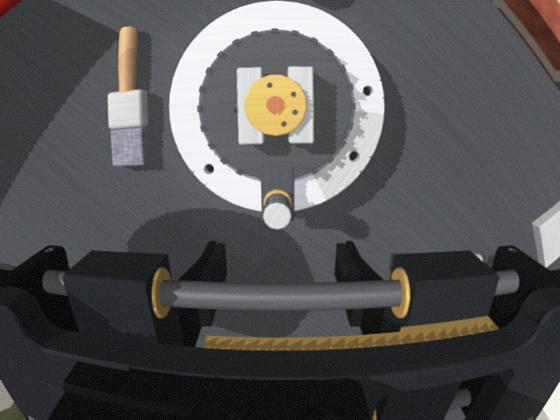

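Wrist view: knob top near (277,216), holes near (209,169), (354,156) and (368,91), brass disc centre near (276,105). An enlarged crop will give sharper positions.

```bash
python3 - <<'E'
import cv2
p=cv2.imread('pics/w0.png')[80:235,190:385]
cv2.imwrite('pics/c1.png',cv2.resize(p,None,fx=4,fy=3.8,interpolation=cv2.INTER_CUBIC) if 0 else cv2.resize(p,(780,620))[:600])
E
```

```text
(no output)
```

View pics/c1.png

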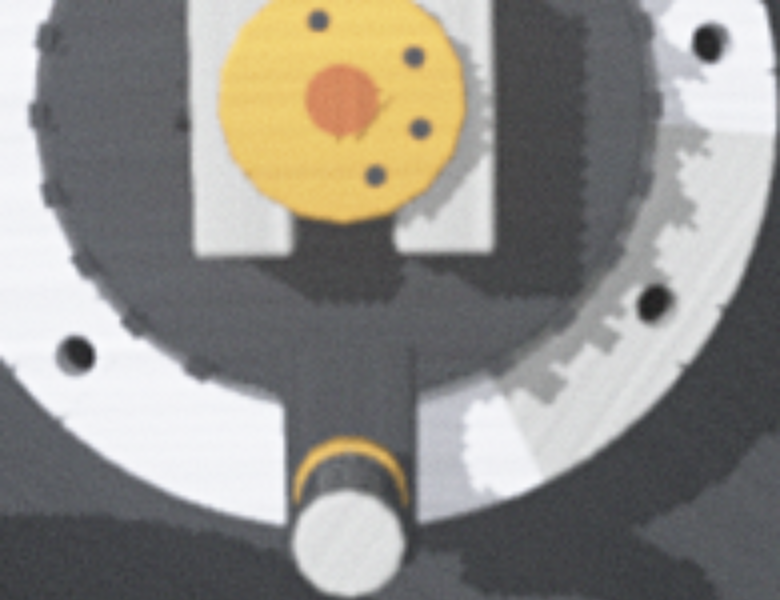

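In the crop, the knob top is at (348,544) and the disc centre at (343,100). The holes are at (75,354), (654,302) and (710,43).

```bash
cat >> h.py <<'E'
def wp(f,u,v,z):
    s=np.load('pics/%s.npz'%f);T=s['T'];a=np.array([u-s['cx'],v-s['cy']]);r=np.hypot(*a);t=r/s['fx']
    w=T[:3,:3]@np.r_[np.sin(t)*a/r,np.cos(t)];return (T[:3,3]+w*(z-T[2,3])/w[2])[:2]
E
python3 - <<'E'
from h import *
from scipy.optimize import least_squares
f=lambda u,v,z:wp('w0',190+u/4-.4,80+v/4-.4,z)
P=np.array([f(654,302,.04),f(710,43,.04),f(75,354,.04),f(348,544,.0955)]);d=f(343,100,.085)
q=least_squares(lambda q:np.hypot(*(P-q).T)-.085,d);C=q.x
print('disc',d,'C',C,'res',q.fun,'knob',P[3])
a=np.array([np.arctan2(*(p-C)[::-1]) for p in P]);print(a[3],a[:3]-a[3], a[1]-1.75,a[2]+.85)
E
```

```text
disc [ 0.5508704  -0.01764761] C [ 0.55081216 -0.01669624] res [-2.57220389e-04  6.22988174e-05 -2.05003171e-04  2.85648674e-04] knob [ 0.48482015 -0.0707212 ]
-2.4555773047892555 [0.9945575  1.73986124 5.43128315] -2.4657160625101984 3.8257058405637787
```

>>> {"api": "drive_tool", "payload": {
  "moves": [
    [[0, -1.7, 10], [0, 0, -0.007], 0.3],
    [[0, -1.7, 15], [0, 0, -0.008], 0.3],
    [[0, 0, 15], [0, 0, 0], 0.3],
    [[0, 0, 15], [0, 0, 0], 0.3],
    [[0, 0, 15], [0, 0, 0], 0.3],
    [[0, 0, 13], [0, 0, 0], 0.3],
    [[0, 0, 10], [0, 0, 0], 0.3],
    [[0, 0, 7], [0, 0, 0], 0.3],
    [[0, 0, 4], [0, 0, 0], 0.3],
    [[0, 0, 2], [0, 0, 0], 0.3],
    [[0, 0, 0], [0, 0, 0], 0.3],
    [[0, 0, 0], [0, 0, 0], 0.3]
  ]
}}

```text
time_s: 3.65
tool_pos: [0.4867, -0.0711, 0.0891]
tool_rot: [180.0, -0.0, 39.1]
force: [-0.1, -0.5, -0.0]
grip_width: 0.0609
grasp_force: 0.0
```

```bash
python3 - <<'E'
from h import *
o=env.get_obs(); print(o['time_s'],o['tool_pos'],o['tool_rot'],o['force'],o['grip_width'],o['qpos'])
p,d,c=snap('wrist','w1'); 
cv2.imwrite('pics/c2.png',cv2.resize(p[90:290,180:380],(600,600),interpolation=cv2.INTER_CUBIC))
E
```

```text
3.65 [ 0.48666099 -0.07112157  0.08905873] [ 1.79951148e+02 -3.30267446e-02  3.90591829e+01] [-0.06947478 -0.50082624 -0.01411018] 0.06090761224194831 [ 35.87583439   9.48322916 -32.6877624  114.44722325   6.06293448
  57.6380734  -50.64425015]
```

View pics/c2.png

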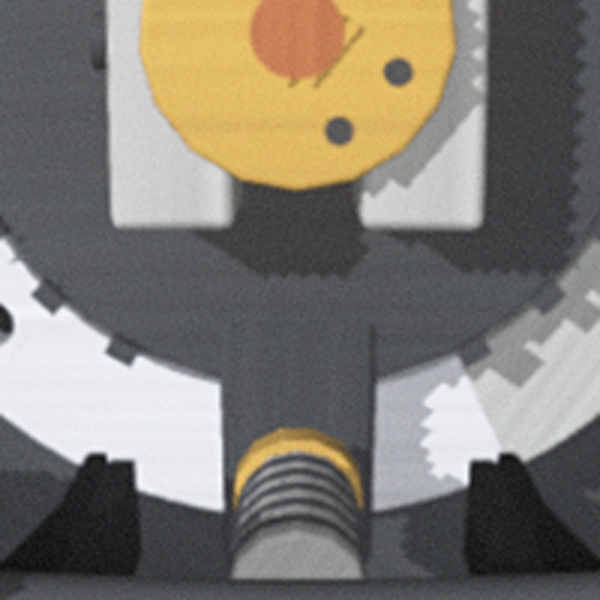

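The knob sits about 1 mm to the left of the finger midpoint (297 against 303 in the crop). I'll shift -y, then close softly.

>>> {"api": "drive_tool", "payload": {
  "moves": [
    [[-1, -1, 1], [0, 0, 0], 0.5],
    [[0, 0, 1], [0, 0, 0], 0.6],
    [[0, 0, 0], [0, 0, 0], 0.68],
    [[0, 0, 0], [0, 0, 0], 0.74],
    [[0, 0, 0], [0, 0, 0], 0.78],
    [[0, 0, 0], [0, 0, 0], 0.85],
    [[0, 0, 0], [0, 0, 0], 0.9],
    [[0, 0, 0], [0, 0, 0], 1],
    [[0, 0, 0], [0, 0, 0], 1]
  ],
  "newtons": 4
}}

```text
time_s: 4.45
tool_pos: [0.4849, -0.071, 0.0866]
tool_rot: [180.0, -0.0, 39.1]
force: [0.6, -0.5, 0.3]
grip_width: 0.0221
grasp_force: 4.0
```

>>> {"api": "drive_tool", "payload": {
  "moves": [
    [[0, 0, 0], [0, 0, 0], 1],
    [[0, 0, 0], [0, 0, 0], 1],
    [[0, 0, 0], [0, 0, 0], 1],
    [[0, 0, 0], [0, 0, 0], 1]
  ],
  "newtons": 40
}}

```text
time_s: 4.78
tool_pos: [0.4849, -0.071, 0.0866]
tool_rot: [180.0, -0.0, 39.1]
force: [1.2, -1.3, 0.3]
grip_width: 0.0212
grasp_force: 40.0
```

>>> {"api": "drive_tool", "payload": {
  "moves": [
    [[0, 0, -1], [0, 0, 0], 1],
    [[0, 0, -2], [0, 0, 0], 1],
    [[0, 0, -2], [0, 0, 0], 1],
    [[0, 0, -2], [0, 0, 0], 1],
    [[0, 0, -2], [0, 0, 0], 1],
    [[0, 0, -1.5], [0, 0, 0], 1],
    [[0, 0, -1], [0, 0, 0], 1],
    [[0, 0, 0], [0, 0, 0], 1],
    [[0, 0, 0], [0, 0, 0], 1]
  ]
}}

```text
time_s: 5.53
tool_pos: [0.4846, -0.0708, 0.0979]
tool_rot: [-180.0, 0.0, 39.1]
force: [4.1, -0.3, -11.6]
grip_width: 0.0211
grasp_force: 40.0
```

>>> {"api": "drive_tool", "payload": {
  "moves": [
    [[0.5, 0, -1], [0, 0, 0], 1],
    [[0, 0, 0], [0, 0, 0], 1],
    [[0, 1.7, 0], [0, 0, -0.02], 1],
    [[0.1, 3.4, 0], [0, 0, -0.04], 1],
    [[0.1, 4.25, 0], [0, 0, -0.05], 1],
    [[0.1, 4.25, 0], [0, 0, -0.05], 1],
    [[0.1, 4.25, 0], [0, 0, -0.05], 1],
    [[0.1, 4.25, 0], [0, 0, -0.05], 1],
    [[0.1, 3.4, 0], [0, 0, -0.04], 1],
    [[0, 1.7, 0], [0, 0, -0.02], 1],
    [[0, 0, 0], [0, 0, 0], 1],
    [[0, 0, 0], [0, 0, 0], 1]
  ]
}}

```text
time_s: 6.53
tool_pos: [0.5049, -0.0891, 0.0987]
tool_rot: [-180.0, 0.1, 57.4]
force: [1.9, -1.5, -10.2]
grip_width: 0.0209
grasp_force: 40.0
```

>>> {"api": "drive_tool", "payload": {
  "moves": [
    [[0.0, 1.7, 0], [0, 0, -0.02], 1],
    [[0.1, 3.4, 0], [0, 0, -0.04], 1],
    [[0.1, 4.25, 0], [0, 0, -0.05], 1],
    [[0.1, 4.25, 0], [0, 0, -0.05], 1],
    [[0.1, 4.25, 0], [0, 0, -0.05], 1],
    [[0.1, 4.25, 0], [0, 0, -0.05], 1],
    [[0.1, 4.25, 0], [0, 0, -0.05], 1],
    [[0.1, 4.25, 0], [0, 0, -0.05], 1],
    [[0.1, 4.25, 0], [0, 0, -0.05], 1],
    [[0.1, 4.25, 0], [0, 0, -0.05], 1],
    [[0.1, 3.4, 0], [0, 0, -0.04], 1],
    [[0, 1.7, 0], [0, 0, -0.02], 1]
  ]
}}

```text
time_s: 7.53
tool_pos: [0.5467, -0.1028, 0.0987]
tool_rot: [-179.9, 0.0, 87.3]
force: [-0.8, -2.7, -10.7]
grip_width: 0.0213
grasp_force: 40.0
```

>>> {"api": "drive_tool", "payload": {
  "moves": [
    [[0, 0, 0], [0, 0, 0], 1],
    [[0, 1.7, 0], [0, 0, -0.02], 1],
    [[0.1, 3.4, 0], [0, 0, -0.04], 1],
    [[0.1, 3.4, 0], [0, 0, -0.04], 1],
    [[0, 1.7, 0], [0, 0, -0.02], 1],
    [[0, 0, 0], [0, 0, 0], 1],
    [[0, 0, 0], [0, 0, 0], 1]
  ]
}}

```text
time_s: 8.12
tool_pos: [0.5573, -0.1027, 0.0991]
tool_rot: [180.0, 0.1, 94.0]
force: [1.2, -5.2, -11.0]
grip_width: 0.0209
grasp_force: 40.0
```

```bash
python3 - <<'E'
from h import *
o=env.get_obs(); print(o['time_s'],o['tool_pos'],o['tool_rot'],o['force'],o['wrist_torque'])
C=np.array([.5515,-.0166]);v=o['tool_pos'][:2]-C;print(np.hypot(*v),np.arctan2(v[1],v[0])+2.46)
p,d,c=snap('wrist','w2'); 
cv2.imwrite('pics/c3.png',cv2.resize(p[0:290,130:430],(600,580),interpolation=cv2.INTER_CUBIC))
E
```

```text
8.1167 [ 0.55729438 -0.10268489  0.09909932] [1.79984755e+02 6.77818292e-02 9.40133851e+01] [  1.21618275  -5.20591974 -11.02945761] [-1.0484809  -0.32976626  0.00448962]
0.08627968448212053 0.9564124002017302
```

View pics/c3.png

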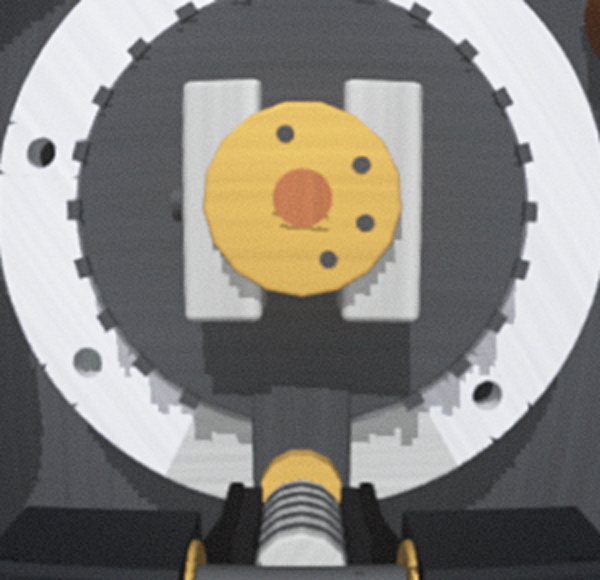

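The lug points straight down the picture. The three plain holes are at (88,361), (41,152) and (487,394), with the disc centre at (302,198). The segment's ends, (180,450) and (440,430), put its middle about 0.04 rad further on.

```bash
python3 - <<'E'
from h import *
from scipy.optimize import least_squares
f=lambda u,v,z:wp('w2',130+u/2-.25,v/2-.25,z)
P=np.array([f(88,361,.04),f(487,394,.04),f(41,152,.04)]);d=f(302,198,.085)
q=least_squares(lambda q:np.hypot(*(P-q).T)-.085,d);C=q.x
a=np.array([np.arctan2(*(p-C)[::-1]) for p in P]);print(d,C,q.fun,a)
A=np.mean([a[0],a[1]-1.75,a[2]+.85-2*np.pi*(a[2]>0)]);o=env.get_obs();v=o['tool_pos'][:2]-C
print('A',A,'wheel',np.arctan2(v[1],v[0])-A,'yaw',np.radians(o['tool_rot'][2]-180)-A)
E
```

```text
[ 0.55068326 -0.01751405] [ 0.55071451 -0.0172379 ] [-0.00011726  0.00017156  0.0002247 ] [-2.46118525 -0.70781154  2.97266562]
A -2.4598388228546377 wheel 0.9659665654214418 yaw 0.9590145756064878
```

>>> {"api": "drive_tool", "payload": {
  "moves": [
    [[-0.3, 1.2, 0], [0, 0, -0.014], 1],
    [[-0.2, 2, 0], [0, 0, -0.024], 1],
    [[0, 0, 0], [0, 0, 0], 1],
    [[0, 0, 1], [0, 0, 0], 1],
    [[0, 0, 1.5], [0, 0, 0], 1],
    [[0, 0, 1.5], [0, 0, 0], 1],
    [[0, 0, 1], [0, 0, 0], 1],
    [[0, 0, 0], [0, 0, 0], 1],
    [[0, 0, 0], [0, 0, 0], 1]
  ]
}}

```text
time_s: 8.92
tool_pos: [0.5607, -0.1024, 0.0942]
tool_rot: [180.0, 0.0, 96.2]
force: [1.2, -4.7, -10.8]
grip_width: 0.021
grasp_force: 40.0
```

>>> {"api": "drive_tool", "payload": {
  "moves": [
    [[0, 0, 0.5], [0, 0, 0], 1],
    [[0, 0, 0.5], [0, 0, 0], 1],
    [[0, 0, 0.5], [0, 0, 0], 1],
    [[0, 0, 0], [0, 0, 0], 1]
  ]
}}

```text
time_s: 9.25
tool_pos: [0.5607, -0.1024, 0.0928]
tool_rot: [180.0, 0.0, 96.2]
force: [0.8, -4.5, -9.4]
grip_width: 0.0211
grasp_force: 40.0
```

>>> {"api": "drive_tool", "payload": {
  "moves": [
    [[0, 0, 0.5], [0, 0, 0], 1],
    [[0, 0, 0.5], [0, 0, 0], 1],
    [[0, 0, 0], [0, 0, 0], 1],
    [[0, 0, 0], [0, 0, 0], 1]
  ]
}}

```text
time_s: 9.58
tool_pos: [0.5607, -0.1024, 0.0918]
tool_rot: [180.0, 0.0, 96.2]
force: [0.1, -5.1, -9.5]
grip_width: 0.0208
grasp_force: 40.0
```

>>> {"api": "drive_tool", "payload": {
  "moves": [
    [[0, 0, 0.5], [0, 0, 0], 1],
    [[0, 0, 0.5], [0, 0, 0], 1],
    [[0, 0, 0.5], [0, 0, 0], 1],
    [[0, 0, 0.5], [0, 0, 0], 1],
    [[0, 0, 0], [0, 0, 0], 1],
    [[0, 0, 0], [0, 0, 0], 1]
  ]
}}

```text
time_s: 10.08
tool_pos: [0.5607, -0.1024, 0.0899]
tool_rot: [180.0, 0.0, 96.2]
force: [-0.2, -5.1, -9.7]
grip_width: 0.0212
grasp_force: 40.0
```

>>> {"api": "drive_tool", "payload": {
  "moves": [
    [[0, 0, 0], [0, 0, 0], 1],
    [[0, 0, 0], [0, 0, 0], 1],
    [[0, 0, 0], [0, 0, 0], 0.7],
    [[0, 0, 0], [0, 0, 0], 0.6],
    [[0, 0, 0], [0, 0, 0], 0.4],
    [[0, 0, 0], [0, 0, 0], 0.3],
    [[0, 0, 0], [0, 0, 0], 0.3],
    [[0, 0, 0], [0, 0, 0], 0.3],
    [[0, 0, 0], [0, 0, 0], 0.3]
  ],
  "newtons": 3
}}

```text
time_s: 10.83
tool_pos: [0.5605, -0.1019, 0.0896]
tool_rot: [180.0, -0.0, 96.3]
force: [-0.4, -0.3, -0.0]
grip_width: 0.0564
grasp_force: 0.0
```

>>> {"api": "drive_tool", "payload": {
  "moves": [
    [[0, 0, -3], [0, 0, 0], 0.3],
    [[0, 0, -8], [0, 0, 0], 0.3],
    [[0, 0, -15], [0, 0, 0], 0.3],
    [[0, 0, -15], [0, 0, 0], 0.3],
    [[0, 0, -15], [0, 0, 0], 0.3],
    [[0, 0, -15], [0, 0, 0], 0.3],
    [[0, 0, -15], [0, 0, 0], 0.3],
    [[0, 0, -12], [0, 0, 0], 0.3],
    [[0, 0, -6], [0, 0, 0], 0.3],
    [[0, 0, 0], [0, 0, 0], 0.3],
    [[0, 0, 0], [0, 0, 0], 0.3]
  ]
}}

```text
time_s: 11.75
tool_pos: [0.5604, -0.1021, 0.1935]
tool_rot: [180.0, 0.0, 96.2]
force: [1.0, 0.2, -0.2]
grip_width: 0.061
grasp_force: 0.0
```

```bash
python3 - <<'E'
from h import *
o=env.get_obs(); print(o['time_s'],o['tool_pos'],o['force'],o['grip_width'])
p,d,c=snap('wrist','w3'); 
snap('scene','scene1'); snap('top','top1')
cv2.imwrite('pics/c4.png',cv2.resize(p[0:290,130:430],(600,580),interpolation=cv2.INTER_CUBIC))
E
```

```text
11.75 [ 0.56037119 -0.10211591  0.19351392] [ 0.97469701  0.17390083 -0.21020631] 0.061007539384383996
```

View pics/c4.png

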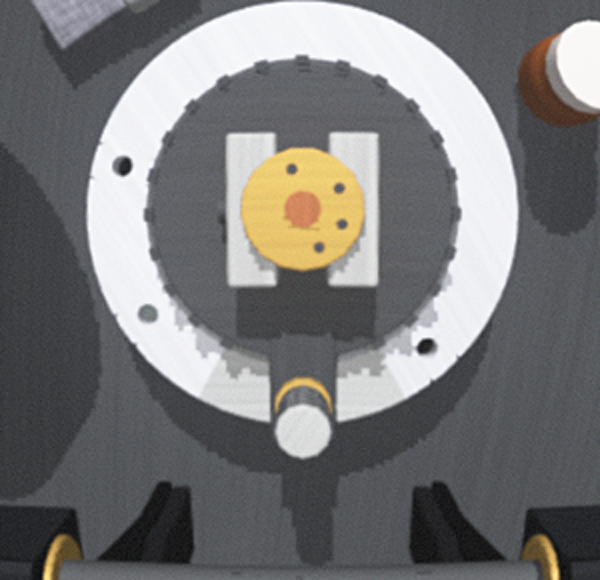

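The pin stands in the middle of the segment, with the knob top at (303,431) in the crop. I'll check its height by depth against the first wrist view.

```bash
python3 - <<'E'
from h import *
def z(f,u,v):
    s=np.load('pics/%s.npz'%f);T=s['T'];d=np.median(s['d'][v-2:v+3,u-2:u+3]);a=np.array([u-s['cx'],v-s['cy']]);r=np.hypot(*a);t=r/s['fx']
    return (T@np.r_[a/r*np.tan(t)*d,d,1])[:3]
print('before',z('w0',277,215),'after',z('w3',281,215))
for f,g in(('w0',(258,110)),('w3',(281,104))): print(f,'disc',z(f,*g))
E
```

```text
before [ 0.48566803 -0.07046593  0.09651904] after [ 0.56006313 -0.10097651  0.09652284]
w0 disc [ 0.53950525 -0.00973056  0.0839874 ]
w3 disc [ 0.55084556 -0.01735409  0.0858328 ]
```

The knob is at the same height as at the start (96.5 mm by depth both times), so the pin is fully home. The gripper is clear, so I'm handing it in.

```bash
python3 -c "
from cell import env
print(env.sign_off())"
```

```text
the job is handed in; nothing more can be done
None
```

I drew the index pin clear, turned the wheel about 1.0 rad anticlockwise to the next hole and let the spring drop the pin fully home, confirmed by the knob standing at its starting height; the job is handed in.

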